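# Scan the panel's job label, then hold the carving jig's index plunger open

## Task

Take the stick scanner out of its cradle, point it straight down at the job label on the carved panel from about 8 cm above and hold it steady there for two seconds without touching the jig, then stand the scanner upright back in its cradle and let go of it. Next grip the black knob of the jig's sprung index plunger, pull it fully back to its stop so the pin is out of its hole in the disc, and finish while still holding it there, so that the carver can turn the disc. Leave the tin, the chisel and the brush where they are.

Things in the scene. Friction and masses are not known exactly. Their poses are not given: they have to be found in the camera images.
- scanner: loose white stick-shaped scanner, an upright bar 40 (own x) x 28 (own y) x 150 mm (own z), about 0.16 kg, black band at mid height. Origin: centre of its lower end, the scan window; z runs up the bar, it looks along -z. It reads by itself, whichever way it is turned about z. It starts standing in the cradle, its lower end 5 mm above the table, 89 mm of it above the rim.
- cradle: fixed grey cradle, an open-topped upright rectangular socket, outside 62 (own x) x 50 (own y) x 66 mm high, walls and floor 5 mm, inside 52 x 40 mm, on a flat foot 100 x 90 x 5 mm. Origin: centre of its underside on the table; z up. The scanner stands in it with its 40 mm side along own x (either way round).
- label: white paper barcode label 34 (own x) x 24 (own y) mm, 1.6 mm thick, lying flat on the wooden panel on top of the jig, anywhere near the panel's middle. Origin: centre of its underside, 86 mm above the table; z up.
- jig: fixed carving jig: base 200 x 200 x 15 mm, wooden disc of 180 mm diameter (34 to 70 mm above the table), panel 130 x 130 mm on it, top at 86 mm. Origin: on the table under the disc's centre; own -x points from there to the plunger's knob. Its aluminium housing, 44 mm wide, 74 mm high, stands 102 to 134 mm from the centre along own -x; the base ends at 140 mm, only table lies below the knob.
- knob (a point): centre of the plunger's black knob: a cylinder of 34 mm diameter, 26 mm long along the level plunger axis, 52 mm above the table. Axes as the jig's: own -x is the pull direction, away from the disc. Seated, it is 183 mm from the jig's centre; a bare 12 mm rod, 36 mm long, shows between knob and housing, in the way of a finger between them: take the knob by its two sides.
- plunger (a joint): travel of the sprung index plunger in m: 0 = seated, its pin 12 mm deep in the hole in the disc's rim; 0.020 = fully back at the stop. It slides level along the jig's own x axis; the spring pulls it home with about 5 N when seated and 13 N when fully back, so it snaps home if let go.
- tin: bystander: loose closed tin of 68 mm diameter, 85 mm high, upright. Origin: centre of its underside.
- chisel: bystander: loose wood chisel about 225 mm long lying flat along its own x, up to 28 mm high, wooden handle to -x. Origin: on the table beneath the ferrule.
- brush: bystander: loose brush, wooden back 170 (own x) x 38 mm, 38 mm high in all, yellow bristles down. Origin: centre of its underside.
Mind the look-alikes: they are no part of the job. What is meant by the scanner is not green, and is the smaller of those in its own colour.

How it is judged:
On the way, in this order (a step that is already met when the one before it is completed fails the run):
1. the held scanner points down at the label from 40 to 130 mm, steady for a second (x of label in the frame of scanner between -0.015 and 0.015 m and y of label in the frame of scanner between -0.015 and 0.015 m and z of label in the frame of scanner between -0.13 and -0.04 m and angle between scanner's own z axis and vertical below 0.3 rad and linear speed of scanner below 0.03 m/s and angular speed of scanner below 0.3 rad/s and contact force between the fingers and scanner above 0.5 N), for 1 s.
2. the scanner stands in its cradle again, released (horizontal distance between scanner and cradle below 0.014 m and z of scanner in the frame of cradle below 0.012 m and angle between scanner's own z axis and vertical below 0.15 rad and contact force between the fingers and scanner below 0.1 N and linear speed of scanner below 0.03 m/s), for 0.2 s.
3. the plunger is pulled fully back by the gripper (value of joint plunger above 0.0165 m and contact force between the fingers and plunger above 2 N), for 0.3 s.
At the end, for the whole second after the job is handed in: The gripper still holds the plunger's knob with the plunger at least 16.5 of its 20 mm back (pin clear of the disc), steady, with nothing else touching it; the scanner stands upright, released, in its cradle (within 14 mm of its centre, on the floor of the socket) (all of step 2 and all of step 3 and contact force between plunger and scanner below 0.1 N and contact force between plunger and tin below 0.1 N and contact force between plunger and chisel below 0.1 N and contact force between plunger and brush below 0.1 N and velocity of joint plunger between -0.02 and 0.02 m/s); the arm keeps its last pose, push and grip.
It fails at once if the tin is moved by more than 20 mm (distance of tin from where it was at the start of the episode above 0.02 m).
It fails at once if the chisel is moved by more than 20 mm (distance of chisel from where it was at the start of the episode above 0.02 m).
It fails at once if the brush is moved by more than 20 mm (distance of brush from where it was at the start of the episode above 0.02 m).
It fails at once if the scanner bumps the jig or the label (contact force between scanner and jig above 1 N or contact force between scanner and label above 1 N).
It also fails if it takes over 58 s, if anything falls off the work surface, if the arm or the gripper's body presses on something with over 40 N, if the wrist force passes 120 N, or if a joint passes its speed limit or range.

## Robot

A 6-joint arm with a two-finger parallel gripper is mounted at the origin on the work surface. World frame = base frame: x ahead of the robot, y to its left, z up, the work surface at z = 0. Lengths are in m, angles in rad, forces in N, time in s.
With the tool pointing down it reaches from about 0.275 to 0.775 m from the base axis. Payload 14.6 kg.
Tool frame: the origin (TCP) lies on the mounting face of the last link; the fingertips stand 173 mm ahead of it and the grasp point (between the pads) lies 155 mm ahead of it; z points along the fingers, y is the line along which they close (so a half turn about z gives the same grasp; the last joint's range is limited). The gripper opens to 85 mm and grips with 20 to 120 N. Pads are 22 mm wide; open, the fingers measure 114 mm over their backs; the gripper's body (76 mm by 85 mm) begins 54 mm behind the grasp point. The pads swing forward as they close: fully open they stand 13 mm farther back than shut.
Start: joints at [1.015, 0.263, -0.048, 1.259, 0, 1.415], TCP at [0.205, 0.483, 0.405] pointing down, gripper open.
Joint ranges: [-2.65, 2.65], [-0.89, 1.7], [-1.18, 1.37], [-2.13, 2.11], [-1.35, 1.29], [-3.14, 3.14]. Speed limits (rad/s): [1.89, 1.89, 2.57, 2.79, 3.14, 3.14].

## Interface

Orientations are given as a unit quaternion [x, y, z, w].
In Python, from rig import * gives the robot as it stands.
- The arm moves only by the tool send_rows, never from a script. Its argument "motion" is a list of rows, each a list of 7 numbers: the shift along the world's x, y, z in mm, then the turn, a rotation vector about the world's x, y, z in rad, then the opening in per cent of the stroke, from 0 (shut) to 100 (fully open). In form: [[x, y, z, wx, wy, wz, jaw], ...]. A call has 1 to 20 rows; each row is the pose to reach, as a shift and turn from the pose commanded when the call began; what a row does not reach only later rows make up. A row lasts 1/10 s, in which the tool goes at most 50 mm and 8.59 degrees, less where a joint would pass 70% of its speed; a pose out of reach is approached as far as the arm can. A call with a gripper value outside its range is refused whole. The fingers move at their own pace and stop on an object; "force" is the grip in N (left out, the last holds). Time passes only in rows, so rows that repeat a pose let the fingers close. It gives the time, the measured TCP pose, the force, the opening and the grip force at its end, in the units of the state.
- get_state(): the state, without advancing time (a new reading comes with each control period).
- get_image(name): name is "side" or "top" or "wrist"; returns (picture, depth): 480x640x3 uint8, red, green, blue; 480x640 float32, m along the optical axis (not along the pixel's ray), 0 where there is no reading.
- camera_info(name): a dict with "fx", "fy", "cx", "cy" (pixels), "view" (4x4, takes a point from world to camera coordinates). Camera axes: x right, y down, z forward; pixel columns grow to the right and rows downward; lengths in m; the calibration is good to about 2 mm. A picture is of the moment at which its call begins: read the wrist's pose just before it. camera_info takes no time and is no camera call; for the wrist camera it gives the pose at the moment of the call.
- finish_job(): hands the job in; it is judged then, once.
The state is a dict: "time": time; "joint_positions": joint angles; "qvel": joint speeds; "joint_efforts": joint torques, N m; "position": TCP position; "orientation": TCP orientation; "force": force on the tool from outside, world axes, zero at the start; "moment": the same for the moment, N m; "finger_gap": finger opening in m; "grip_force": force on a finger pad.
Only numpy, scipy, OpenCV 4.12 (cv2) and the standard library are available. Lean on these libraries where they do the work, as an engineer would, in place of code of your own. Each camera call takes 0.05 s, during which the arm holds its last target. There are 200 camera calls.

## Working session

There is one attempt and no reset: what is moved stays moved. The work goes in short steps, Python scripts to look and compute and a tool call to move; the robot and the scene stay as the last step left them, time stands still between calls to the robot, and variables do not carry over. Pictures are saved under pics/ and viewed, at most 10 in all, crops included, and the job is handed in when it is done.

Besides the shell and the picture viewer there is one more tool, called as name([rows], argument=value, ...), one row to a line, values as JSON. send_rows: Moves the arm, as the interface text tells. Its arguments: {"type":"object","properties":{"motion":{"type":"array"},"force":{"type":"number"}},"required":["motion"]}

```bash
mkdir -p pics; cat > h.py <<'E'
from rig import *
import numpy as np, cv2
def grab(n):
    ci=camera_info(n); im,d=get_image(n); np.savez(f'{n}.npz',im=im,d=d,**{k:np.array(ci[k]) for k in('fx','fy','cx','cy','view')})
    return im,d
def load(n): return np.load(f'{n}.npz')
def cloud(c):
    d=c['d']; v,u=np.mgrid[:480,:640]
    P=np.stack([(u-c['cx'])*d/c['fx'],(v-c['cy'])*d/c['fy'],d],-1)
    T=np.linalg.inv(c['view']); W=P@T[:3,:3].T+T[:3,3]; W[d==0]=np.nan
    return W
E
python3 - <<'E'
from h import *
for n in('top','side'):
    im,d=grab(n); cv2.imwrite(f'pics/{n}0.png',im[:,:,::-1])
    print(n,camera_info(n))
print(get_state())
E
```

```text
top {'fx': 500.2324574117721, 'fy': 500.2324574117721, 'cx': 326.02555404539237, 'cy': 244.96343012319727, 'view': array([[-0.02762866, -0.99958084, -0.00864916,  0.02731547],
       [-0.98921359,  0.0285852 , -0.14366406,  0.49284104],
       [ 0.14385108,  0.00458662, -0.98958872,  0.95001941],
       [ 0.        ,  0.        ,  0.        ,  1.        ]])}
side {'fx': 438.37097171711906, 'fy': 438.37097171711906, 'cx': 318.4891293624809, 'cy': 237.6150640998964, 'view': array([[ 0.77388362, -0.63330174,  0.00574937, -0.38890943],
       [-0.40179366, -0.49796158, -0.76850252,  0.27613369],
       [ 0.48955695,  0.59242145, -0.63982093,  0.65096526],
       [ 0.        ,  0.        ,  0.        ,  1.        ]])}
{'time': 0.1, 'joint_positions': array([ 1.01472929e+00,  2.63503351e-01, -4.88392991e-02,  1.25937017e+00,
       -1.58410442e-05,  1.41550640e+00]), 'qvel': array([ 0.00103732, -0.0013039 ,  0.00496526, -0.00102918,  0.00260157,
        0.00099108]), 'joint_efforts': array([ 3.54168762e-03, -6.38576174e+01,  3.85064864e+01,  1.00368427e-02,
       -7.77881814e-05, -4.54856752e-05]), 'position': array([0.2047899 , 0.48334578, 0.40427099]), 'orientation': array([ 1.99050098e-01,  9.79989208e-01, -4.32321661e-04, -1.52148210e-04]), 'force': array([-0.6228708 , -0.99850821, -0.00647304]), 'moment': array([-0.03058839,  0.04344343, -0.02991435]), 'grip_force': 0.0, 'finger_gap': 0.08531239518325913}
```

View pics/top0.png

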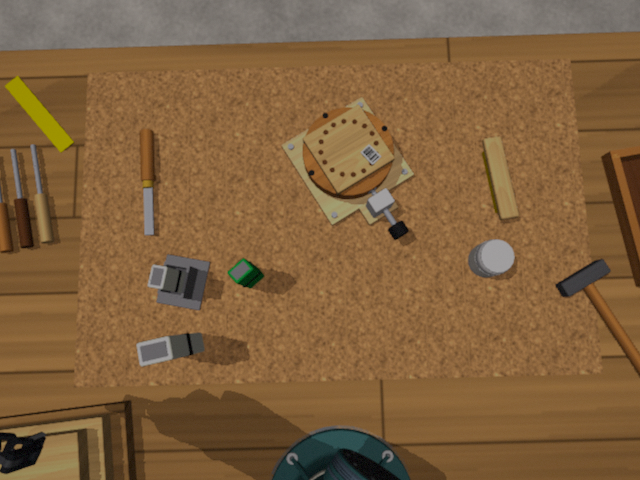

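View pics/side0.png

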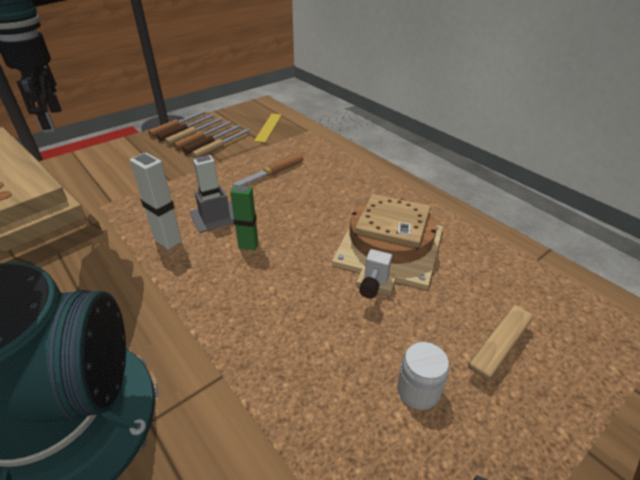

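The scanner candidates in the top view are the white stick in the grey cradle (158,278), a taller white stick standing free (155,350), and a green stick (245,272). The one in the cradle fits: it isn't green and it's the smaller of the two white ones. I'll confirm that in a crop and measure.

```bash
python3 - <<'E'
from h import *
c=load('top'); W=cloud(c); im=c['im']
cv2.imwrite('pics/crop1.png',np.hstack([cv2.resize(im[230:380,120:280,::-1],(560,525),interpolation=cv2.INTER_CUBIC)]))
def rect(m,name):
    p=W[m][:,:2]; r=cv2.minAreaRect((p*1000).astype(np.float32)); print(name,m.sum(),np.round(r[0],1),np.round(r[1],1),round(r[2],1),'z',np.round(np.nanmedian(W[m][:,2]),4))
v,u=np.mgrid[:480,:640]
def box(a,b,c_,d): return (u>=a)&(u<b)&(v>=c_)&(v<d)
z=W[...,2]
rect(box(140,190,255,300)&(z>.145)&(z<.165),'scanner top')
rect(box(150,215,250,310)&(z>.058)&(z<.072),'cradle rim')
rect(box(150,215,250,310)&(z>.003)&(z<.009),'foot')
rect(box(120,210,325,370)&(z>.12),'bigwhite'); 
rect(box(225,270,250,290)&(z>.05),'green'); 
rect(box(280,415,95,225)&(z>.08)&(z<.092),'panel')
hs=im.astype(int); wh=(hs.min(2)>185)
lab=box(355,385,140,170)&(z>.08)&(hs.max(2)-hs.min(2)<40); rect(lab,'label')
rect(box(280,415,95,225)&(z>.063)&(z<.074),'disc')
rect(box(360,400,180,225)&(z>.071)&(z<.08),'housing')
rect(box(380,415,215,245)&(z>.03),'knob')
rect(box(460,520,235,280)&(z>.07),'tin')
rect(box(475,525,130,225)&(z>.025),'brush')
rect(box(135,165,120,240)&(z>.008),'chisel')
print(np.nanmax(z[box(120,210,325,370)]))
E
```

```text
scanner top 399 [430.8 303.9] [28.2 40.2] 79.9 z 0.1544
cradle rim 311 [432.6 304. ] [51.7 61.9] 78.0 z 0.0651
foot 970 [436.4 305.2] [129.3 120.2] 89.3 z 0.0049
bigwhite 1165 [308.1 288.5] [38.3 55.7] 11.7 z 0.2045
green 585 [437.8 162.1] [29.2 41. ] 41.8 z 0.1481
panel 4409 [675.3 -35.3] [131.2 130.6] 30.3 z 0.0856
label 233 [659.5 -76.6] [36.1 25.2] 40.4 z 0.0869
disc 2192 [641.5 -37.7] [247.4 178.4] 4.4 z 0.0698
housing 383 [572.8 -95.6] [110.6  43.9] 34.3 z 0.0734
knob 310 [ 527.8 -122.3] [49.5 33.7] 29.9 z 0.0636
tin 1018 [ 456.8 -304. ] [64.5 64.1] 72.8 z 0.0845
brush 1673 [ 622.3 -341.1] [169.6  39.7] 8.0 z 0.0375
chisel 1262 [639.6 375.4] [221.7  27.5] 3.1 z 0.0203
0.2099277332354922
```

View pics/crop1.png

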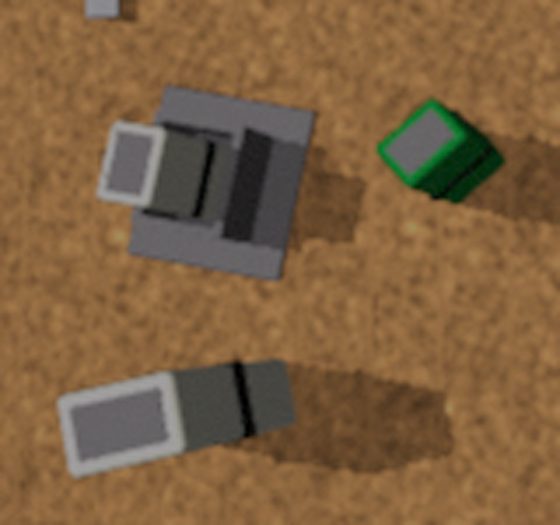

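The crop confirms it: the smaller white stick with the black band sits in the grey cradle. The free-standing one is larger (about 38x56 mm, 210 mm tall) and the other is green. Moving above the scanner.

send_rows([
  [25,-20,0,0,0,0.03,100],
  [70,-55,0,0,0,0.08,100],
  [115,-90,0,0,0,0.12,100],
  [160,-126,0,0,0,0.16,100],
  [200,-158,0,0,0,0.19,100],
  [220,-174,0,0,0,0.2,100],
  [227,-179,0,0,0,0.2,100],
  [227,-179,0,0,0,0.2,100],
  [227,-179,0,0,0,0.2,100],
])

```text
time: 1.0
position: [0.4312, 0.3048, 0.4045]
orientation: [0.1, 0.995, -0.0, -0.0]
force: [-0.6, 1.6, -0.3]
finger_gap: 0.0853
grip_force: 0.0
```

```bash
python3 - <<'E'
from h import *
s=get_state();print(s['time'],s['position'],s['orientation'])
im,d=grab('wrist');cv2.imwrite('pics/w1.png',im[:,:,::-1])
c=load('wrist');W=cloud(c);z=W[...,2]
def rect(m,name):
    p=W[m][:,:2]; r=cv2.minAreaRect((p*1000).astype(np.float32)); print(name,m.sum(),np.round(r[0],1),np.round(r[1],1),round(r[2],1))
near=np.hypot(W[...,0]-.432,W[...,1]-.304)<.05
rect(near&(z>.145)&(z<.165),'top'); rect(near&(z>.06)&(z<.07),'rim')
E
```

```text
1.0 [0.43119234 0.3048383  0.40450827] [ 1.00158571e-01  9.94971420e-01 -6.74823631e-05 -3.60380991e-04]
top 3697 [429.7 306. ] [27.9 39.7] 77.8
rim 1669 [431.8 305.2] [50.1 62.3] 78.1
```

View pics/w1.png

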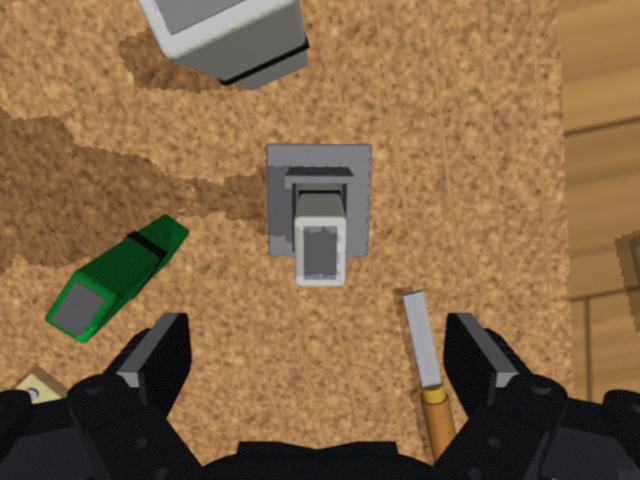

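The wrist view shows the scanner top at (320,250), centred and parallel to the jaws, with the cradle behind it. Descending and gripping.

send_rows([
  [-1,0,-30,0,0,-0.005,100],
  [-1,0,-65,0,0,-0.005,100],
  [-1,0,-100,0,0,-0.005,100],
  [-1,0,-118,0,0,-0.005,100],
  [-1,0,-124,0,0,-0.005,100],
  [-1,0,-124,0,0,-0.005,100],
  [-1,0,-124,0,0,-0.005,0],
  [-1,0,-124,0,0,-0.005,0],
  [-1,0,-124,0,0,-0.005,0],
  [-1,0,-124,0,0,-0.005,0],
  [-1,0,-124,0,0,-0.005,0],
  [-1,0,-124,0,0,-0.005,0],
  [-1,0,-124,0,0,-0.005,0],
  [-1,0,-124,0,0,-0.005,0],
], force=40)

```text
time: 2.45
position: [0.4311, 0.3045, 0.2812]
orientation: [0.103, 0.995, 0.0, 0.0]
force: [-0.7, 1.1, 6.7]
finger_gap: 0.0279
grip_force: 41.0
```

send_rows([
  [0,0,10,0,0,0,0],
  [0,0,25,0,0,0,0],
  [0,0,50,0,0,0,0],
  [0,0,80,0,0,0,0],
  [0,0,110,0,0,0,0],
  [0,0,140,0,0,0,0],
  [0,0,165,0,0,0,0],
  [0,0,178,0,0,0,0],
  [0,0,182,0,0,0,0],
  [0,0,182,0,0,0,0],
  [0,0,182,0,0,0,0],
])

```text
time: 3.55
position: [0.4307, 0.3043, 0.462]
orientation: [0.103, 0.995, -0.0, -0.0]
force: [0.2, -0.4, -1.5]
finger_gap: 0.0274
grip_force: 40.4
```

```bash
python3 - <<'E'
from h import *
s=get_state();print(s['time'],s['position'],s['orientation'],s['joint_positions'])
im,d=grab('side');cv2.imwrite('pics/s1.png',im[60:300,60:460,::-1].repeat(2,0).repeat(2,1)[:600,:800])
E
```

```text
3.55 [0.43072358 0.3043137  0.4619751 ] [ 1.02748357e-01  9.94707203e-01 -3.37897995e-04 -4.91885481e-04] [ 4.60512935e-01  2.57928503e-01  9.88886695e-02  1.41294914e+00
 -4.59000932e-05  6.66373021e-01]
```

View pics/s1.png

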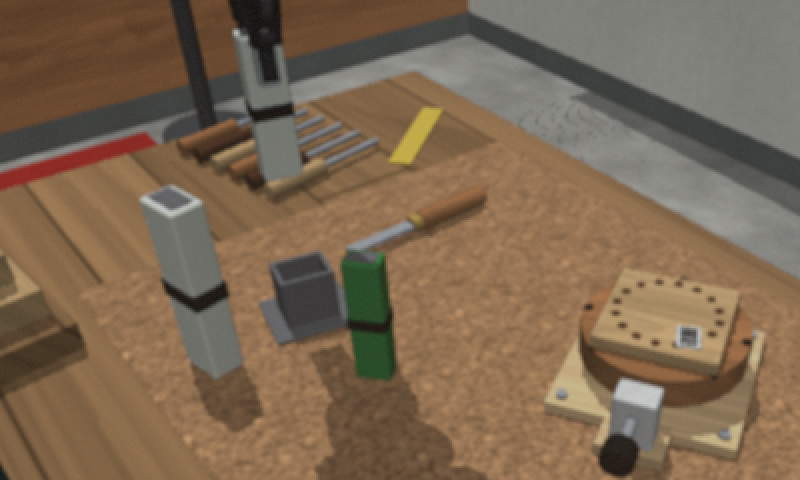

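The scanner is held upright at (275,110) in the crop and the cradle is empty. Carrying it to the label.

send_rows([
  [5,-8,0,0,0,0,0],
  [18,-30,0,0,0,0,0],
  [36,-60,0,0,0,0,0],
  [56,-93,0,0,0,0,0],
  [77,-128,0,0,0,0,0],
  [98,-163,0,0,0,0,0],
  [119,-198,0,0,0,0,0],
  [140,-233,0,0,0,0,0],
  [161,-268,0,0,0,0,0],
  [182,-303,0,0,0,0,0],
  [200,-333,0,0,0,0,0],
  [214,-356,-5,0,0,0,0],
  [223,-371,-12,0,0,0,0],
  [228,-379,-18,0,0,0,0],
  [229,-381,-20,0,0,0,0],
  [229,-381,-20,0,0,0,0],
  [229,-381,-20,0,0,0,0],
  [229,-381,-20,0,0,0,0],
])

```text
time: 5.4
position: [0.6595, -0.0757, 0.4434]
orientation: [0.102, 0.995, -0.0, 0.0]
force: [0.3, 0.3, -1.5]
finger_gap: 0.0276
grip_force: 40.4
```

```bash
python3 - <<'E'
from h import *
s=get_state();print(s['time'],s['position'],s['orientation'],s['joint_positions'])
im,d=grab('side');cv2.imwrite('pics/s2.png',im[60:300,260:560,::-1].repeat(2,0).repeat(2,1))
c=load('side');W=cloud(c)
# scanner points below the fingers
m=(np.hypot(W[...,0]-.6595,W[...,1]+.0766)<.05)&(W[...,2]>.12)&(W[...,2]<.25)&(c['im'].min(2)>110)
print(m.sum(),np.nanmin(W[m][:,2]),np.median(W[m],0))
im,d=grab('wrist');c=load('wrist');W=cloud(c);g=c['im'].astype(int)
m=(np.hypot(W[...,0]-.66,W[...,1]+.077)<.05)&(abs(W[...,2]-.0876)<.005)&(g.max(2)-g.min(2)<40);p=W[m]
print('label',m.sum(),cv2.minAreaRect((p[:,:2]*1000).astype(np.float32)) if m.sum() else 0)
E
```

```text
5.4 [ 0.65950292 -0.07571892  0.44335998] [ 1.02218873e-01  9.94761855e-01 -1.66421233e-05  3.92888944e-04] [-2.36950474e-01  5.15452435e-01  4.57533471e-01  1.51209422e+00
  7.24264213e-05 -3.21549806e-02]
478 0.16902973944712535 [ 0.65501668 -0.08704978  0.2026762 ]
label 512 ((650.8206787109375, -74.39289855957031), (40.24406051635742, 20.443233489990234), 77.4675064086914)
```

View pics/s2.png

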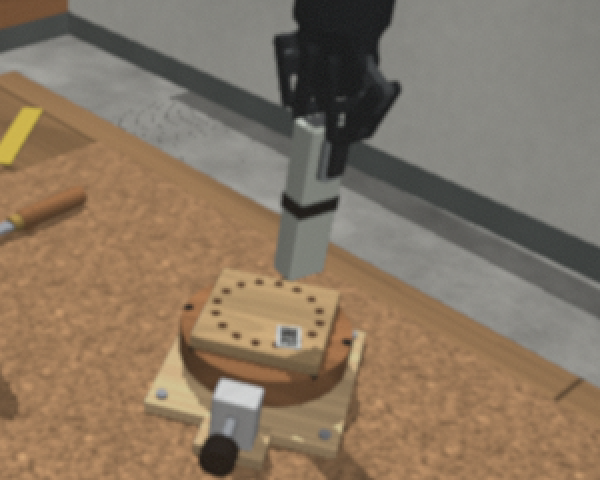

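Scanner upright, its lower end (300,275) about 8 cm above the label (288,337). Holding for a little over two seconds while I cross-check the label position with the side camera.

send_rows([
  [0,0,0,0,0,0,0],
  [0,0,0,0,0,0,0],
  [0,0,0,0,0,0,0],
  [0,0,0,0,0,0,0],
  [0,0,0,0,0,0,0],
  [0,0,0,0,0,0,0],
  [0,0,0,0,0,0,0],
  [0,0,0,0,0,0,0],
  [0,0,0,0,0,0,0],
  [0,0,0,0,0,0,0],
  [0,0,0,0,0,0,0],
  [0,0,0,0,0,0,0],
  [0,0,0,0,0,0,0],
  [0,0,0,0,0,0,0],
  [0,0,0,0,0,0,0],
  [0,0,0,0,0,0,0],
  [0,0,0,0,0,0,0],
  [0,0,0,0,0,0,0],
  [0,0,0,0,0,0,0],
  [0,0,0,0,0,0,0],
])

```text
time: 7.5
position: [0.6598, -0.0766, 0.4427]
orientation: [0.103, 0.995, -0.0, -0.0]
force: [0.9, -0.0, -1.4]
finger_gap: 0.0276
grip_force: 40.4
```

```bash
python3 - <<'E'
from h import *
c=load('side');W=cloud(c);g=c['im'].astype(int);v,u=np.mgrid[:480,:640]
m=(abs(u-404)<14)&(abs(v-228)<12)&(abs(W[...,2]-.0876)<.008)&(g.max(2)-g.min(2)<40);p=W[m]
print('label',m.sum(),cv2.minAreaRect((p[:,:2]*1000).astype(np.float32)))
# scanner lower faces: white points below the band
m=(np.hypot(W[...,0]-.6595,W[...,1]+.0766)<.05)&(W[...,2]>.172)&(W[...,2]<.23)&(g.min(2)>90)
q=W[m];
for lo in(.172,.2): 
    k=(q[:,2]>lo)&(q[:,2]<lo+.025); print(lo,k.sum(),cv2.minAreaRect((q[k][:,:2]*1000).astype(np.float32)))
# jig
m=(np.hypot(W[...,0]-.675,W[...,1]+.035)<.11)&(abs(W[...,2]-.086)<.004);print('panel',cv2.minAreaRect((W[m][:,:2]*1000).astype(np.float32)))
print(get_state()['time'])
E
```

```text
label 146 ((660.3406372070312, -74.3014144897461), (37.32141876220703, 25.716707229614258), 42.064308166503906)
0.172 294 ((651.7659912109375, -81.53396606445312), (22.852806091308594, 46.09981155395508), 45.355587005615234)
0.2 301 ((650.8164672851562, -81.86026763916016), (23.21426773071289, 46.13294982910156), 43.709678649902344)
panel ((675.5712890625, -32.41325378417969), (135.48033142089844, 130.3702392578125), 30.44052505493164)
7.5
```

Both cameras put the label within a few mm of the scanner's axis, and the hold is done. Returning to the cradle by the reverse path.

send_rows([
  [-1,2,2,0,0,0,0],
  [-6,10,8,0,0,0,0],
  [-15,25,15,0,0,0,0],
  [-29,48,20,0,0,0,0],
  [-47,78,20,0,0,0,0],
  [-68,113,20,0,0,0,0],
  [-89,148,20,0,0,0,0],
  [-110,183,20,0,0,0,0],
  [-131,218,20,0,0,0,0],
  [-152,253,20,0,0,0,0],
  [-173,288,20,0,0,0,0],
  [-193,321,20,0,0,0,0],
  [-211,351,20,0,0,0,0],
  [-222,370,20,0,0,0,0],
  [-228,379,20,0,0,0,0],
  [-229,381,20,0,0,0,0],
  [-229,381,20,0,0,0,0],
  [-229,381,20,0,0,0,0],
  [-229,381,20,0,0,0,0],
  [-229,381,20,0,0,0,0],
])

```text
time: 9.5
position: [0.4312, 0.3039, 0.4626]
orientation: [0.103, 0.995, -0.0, -0.0]
force: [0.0, 0.7, -1.6]
finger_gap: 0.0273
grip_force: 40.3
```

send_rows([
  [0,0,-15,0,0,0,0],
  [0,0,-40,0,0,0,0],
  [0,0,-70,0,0,0,0],
  [0,0,-95,0,0,0,0],
  [0,0,-105,0,0,0,0],
  [0,0,-110,0,0,0,0],
  [0,0,-118,0,0,0,0],
  [0,0,-126,0,0,0,0],
  [0,0,-134,0,0,0,0],
  [0,0,-142,0,0,0,0],
])

```text
time: 10.5
position: [0.4309, 0.3044, 0.3203]
orientation: [0.103, 0.995, 0.0, 0.0]
force: [-0.5, 0.4, -1.9]
finger_gap: 0.0275
grip_force: 40.3
```

No contact, so it's entering the socket freely. Lowering the rest.

send_rows([
  [0,0,-10,0,0,0,0],
  [0,0,-20,0,0,0,0],
  [0,0,-30,0,0,0,0],
  [0,0,-36,0,0,0,0],
  [0,0,-38,0,0,0,0],
  [0,0,-39,0,0,0,0],
  [0,0,-39,0,0,0,0],
  [0,0,-39,0,0,0,20],
])

```text
time: 11.3
position: [0.4309, 0.3044, 0.282]
orientation: [0.103, 0.995, 0.0, 0.0]
force: [-0.1, -0.2, -1.3]
finger_gap: 0.0273
grip_force: 40.3
```

send_rows([
  [0,0,0,0,0,0,60],
  [0,0,0,0,0,0,90],
  [0,0,0,0,0,0,100],
  [0,0,0,0,0,0,100],
  [0,0,0,0,0,0,100],
  [0,0,0,0,0,0,100],
  [0,0,0,0,0,0,100],
  [0,0,15,0,0,0,100],
  [0,0,45,0,0,0,100],
  [0,0,80,0,0,0,100],
  [0,0,110,0,0,0,100],
  [0,0,120,0,0,0,100],
  [0,0,120,0,0,0,100],
  [0,0,120,0,0,0,100],
])

```text
time: 12.7
position: [0.4307, 0.3043, 0.4006]
orientation: [0.103, 0.995, -0.0, -0.001]
force: [0.1, 0.4, -0.9]
finger_gap: 0.0853
grip_force: 0.0
```

```bash
python3 - <<'E'
from h import *
s=get_state();print(s['time'],s['position'],s['finger_gap'],s['joint_positions'])
im,d=grab('wrist');c=load('wrist');W=cloud(c);z=W[...,2]
def rect(m,name):
    p=W[m][:,:2]; r=cv2.minAreaRect((p*1000).astype(np.float32)); print(name,m.sum(),np.round(r[0],1),np.round(r[1],1),round(r[2],1),np.median(W[m][:,2]))
near=np.hypot(W[...,0]-.432,W[...,1]-.304)<.05
rect(near&(z>.135)&(z<.175),'top'); rect(near&(z>.06)&(z<.07),'rim')
E
```

```text
12.7 [0.43073188 0.30433699 0.40058135] 0.0853033728208914 [ 4.60540092e-01  2.68996137e-01 -5.11074723e-02  1.25190064e+00
 -1.89183716e-05  6.66354781e-01]
top 4015 [429.7 303.9] [28.  40.9] 78.0 0.15442914127160845
rim 1687 [431.9 305.1] [50.  62.5] 78.2 0.06518166504272782
```

The scanner is back in the cradle: upright, released, and its top at 154 mm as at the start. Next, over to the knob.

send_rows([
  [3,-15,0,0,0,0.03,100],
  [10,-50,0,0,0,0.09,100],
  [18,-90,0,0,0,0.16,100],
  [26,-130,0,0,0,0.23,100],
  [34,-170,0,0,0,0.3,100],
  [42,-210,0,0,0,0.37,100],
  [50,-250,0,0,0,0.44,100],
  [58,-290,0,0,0,0.51,100],
  [66,-330,0,0,0,0.58,100],
  [74,-370,0,0,0,0.64,100],
  [80,-400,0,0,0,0.69,100],
  [84,-420,0,0,0,0.72,100],
  [86,-431,0,0,0,0.735,100],
  [86,-431,0,0,0,0.735,100],
  [86,-431,0,0,0,0.735,100],
  [86,-431,0,0,0,0.735,100],
])

```text
time: 14.35
position: [0.5166, -0.1259, 0.4013]
orientation: [-0.262, 0.965, 0.0, -0.0]
force: [0.3, 0.5, 0.6]
finger_gap: 0.0856
grip_force: 0.0
```

```bash
python3 - <<'E'
from h import *
s=get_state();print(s['time'],s['position'],s['orientation'])
im,d=grab('wrist');cv2.imwrite('pics/w2.png',im[:,:,::-1]);c=load('wrist');W=cloud(c);z=W[...,2]
def rect(m,name):
    p=W[m][:,:2]; r=cv2.minAreaRect((p*1000).astype(np.float32)); print(name,m.sum(),np.round(r[0],1),np.round(r[1],1),round(r[2],1),np.max(W[m][:,2]))
near=np.hypot(W[...,0]-.517,W[...,1]+.127)<.035
dark=c['im'].max(2)<90
rect(near&(z>.045)&(z<.1)&dark,'knob');rect(near&(z>.045)&(z<.1),'knob all')
rect((np.hypot(W[...,0]-.573,W[...,1]+.095)<.04)&(abs(z-.074)<.004),'housing')
E
```

```text
14.35 [ 0.51664814 -0.12587889  0.40130771] [-2.61648580e-01  9.65163126e-01  2.75055889e-04 -2.91273361e-04]
knob 1628 [ 518.5 -126.4] [28.6 33.1] 30.3 0.07016631658824685
knob all 2032 [ 526.7 -121.6] [47.6 33.1] 30.3 0.07016631658824685
housing 2302 [583.2 -88.4] [55.2 43.8] 31.1 0.07552819604014788
```

View pics/w2.png

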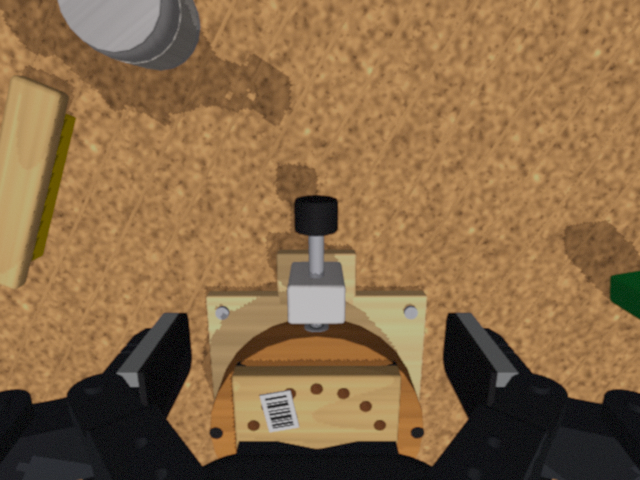

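The knob is at (316,215), with the plunger axis straight down the picture and the jaws square to it. Descending and gripping.

send_rows([
  [1,-1,-20,0,0,0,100],
  [1,-1,-55,0,0,0,100],
  [1,-1,-95,0,0,0,100],
  [1,-1,-135,0,0,0,100],
  [1,-1,-165,0,0,0,100],
  [1,-1,-185,0,0,0,100],
  [1,-1,-194,0,0,0,100],
  [1,-1,-194,0,0,0,100],
  [1,-1,-194,0,0,0,0],
  [1,-1,-194,0,0,0,0],
  [1,-1,-194,0,0,0,0],
  [1,-1,-194,0,0,0,0],
  [1,-1,-194,0,0,0,0],
  [1,-1,-194,0,0,0,0],
  [1,-1,-194,0,0,0,0],
  [1,-1,-194,0,0,0,0],
  [1,-1,-194,0,0,0,0],
], force=80)

```text
time: 16.1
position: [0.5174, -0.1268, 0.2085]
orientation: [-0.262, 0.965, 0.001, 0.0]
force: [-5.3, 10.1, 14.8]
finger_gap: 0.0319
grip_force: 78.3
```

send_rows([
  [-2,-1,0,0,0,0,0],
  [-4,-2.5,0,0,0,0,0],
  [-6.5,-4,0,0,0,0,0],
  [-9,-5,0,0,0,0,0],
  [-11,-6.5,0,0,0,0,0],
  [-13,-7.5,0,0,0,0,0],
  [-15,-8.5,0,0,0,0,0],
  [-16,-9.5,0,0,0,0,0],
  [-17,-10,0,0,0,0,0],
  [-17,-10,0,0,0,0,0],
  [-17,-10,0,0,0,0,0],
  [-17,-10,0,0,0,0,0],
])

```text
time: 17.3
position: [0.5012, -0.1364, 0.2085]
orientation: [-0.262, 0.965, 0.002, 0.002]
force: [3.4, 17.6, 10.5]
finger_gap: 0.0317
grip_force: 78.7
```

```bash
cat > k.py <<'E'
from h import *
s=get_state();print(s['time'],s['position'],s['force'],s['finger_gap'],s['grip_force'])
im,d=grab('top');c=load('top');W=cloud(c);z=W[...,2];v,u=np.mgrid[:480,:640]
cv2.imwrite('pics/t9.png',np.hstack([cv2.resize(im[180:260,350:430,::-1],(400,400)),cv2.resize(grab('side')[0][230:310,330:410,::-1],(400,400))]))
E
python3 k.py
```

```text
17.3 [ 0.50117676 -0.13636937  0.2084748 ] [ 3.44179105 17.55623993 10.54025411] 0.03167266241751048 78.65103721618652
```

View pics/t9.png

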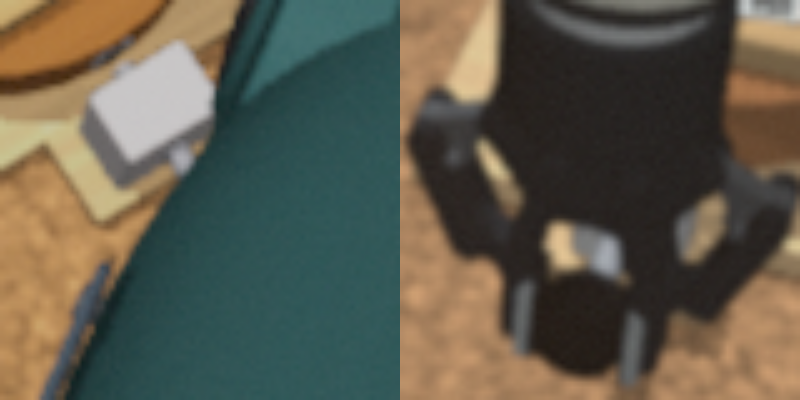

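The side view (590,320) shows the knob between the pads, and the axial force of about 12 N matches roughly 18 mm of travel. Pulling on to the stop.

send_rows([
  [-0.9,-0.5,0,0,0,0,0],
  [-1.7,-1,0,0,0,0,0],
  [-2.2,-1.3,0,0,0,0,0],
  [-2.2,-1.3,0,0,0,0,0],
  [-2.2,-1.3,0,0,0,0,0],
  [-2.2,-1.3,0,0,0,0,0],
])

```text
time: 18.0
position: [0.4994, -0.1375, 0.2085]
orientation: [-0.262, 0.965, 0.002, 0.003]
force: [8.7, 21.6, 7.8]
finger_gap: 0.0322
grip_force: 78.7
```

Axial force is 18 N, above the 13 N spring maximum, so it's at the stop. Holding briefly to check it stays put, then handing in.

send_rows([
  [0,0,0,0,0,0,0],
  [0,0,0,0,0,0,0],
  [0,0,0,0,0,0,0],
  [0,0,0,0,0,0,0],
  [0,0,0,0,0,0,0],
  [0,0,0,0,0,0,0],
  [0,0,0,0,0,0,0],
  [0,0,0,0,0,0,0],
])

```text
time: 18.8
position: [0.4994, -0.1375, 0.2085]
orientation: [-0.262, 0.965, 0.002, 0.003]
force: [7.8, 21.2, 7.1]
finger_gap: 0.0319
grip_force: 78.7
```

```bash
python3 - <<'E'
from h import *
s=get_state();f=s['force'];a=f[0]*.863+f[1]*.5045;print(s['time'],s['position'],a,s['grip_force'])
im,d=grab('top');c=load('top');W=cloud(c);m=(np.hypot(W[...,0]-.432,W[...,1]-.304)<.04)&(abs(W[...,2]-.155)<.01)
print(m.sum(),np.median(W[m],0))
if a>14.5 and m.sum()>250: print(finish_job())
E
```

```text
18.8 [ 0.49941204 -0.13748691  0.20850955] 17.452837665856574 78.66381168365479
398 [0.4303413  0.29992684 0.15446374]
the job is handed in; nothing more can be done
None
```

I handed the job in at about 19 s; no verdict came back. The scanner was held about 8 cm above the label for over two seconds and now stands released in its cradle, and the gripper is still holding the plunger knob back at its stop.

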